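Unlock the red child-resistant reagent cap

ROBOT

A 7-joint arm with a two-finger parallel gripper is mounted at the origin on the work surface. World frame = base frame: x ahead of the robot, y to its left, z up, the work surface at z = 0. Lengths are in m, angles in rad, forces in N, time in s.
With the tool pointing down it reaches from about 0.4 to 0.875 m from the base axis. Payload 19.3 kg.
Tool frame: the origin (TCP) lies on the mounting face of the last link; the fingertips stand 173 mm ahead of it and the grasp point (between the pads) lies 155 mm ahead of it (bot.nose_length is the distance from the TCP to the fingertips, in m); z points along the fingers, y is the direction in which the jaws open and shut (so a half turn about z gives the same grasp; the last joint's range is limited). The gripper opens to 85 mm and grips with 20 to 120 N. Pads are 22 mm wide; open, the fingers measure 114 mm over their backs; the gripper's body (76 mm by 85 mm) begins 54 mm behind the grasp point. The pads swing forward as they close: fully open they stand 13 mm farther back than shut.
Start: joints at [1.257, 0.521, -0.036, 1.599, 0.021, 1.021, -0.113], TCP at [0.151, -0.607, 0.405] pointing down, gripper open.
Joint ranges: [-2.91, 2.91], [-0.3, 2.13], [-1.5, 1.42], [0.17, 2.43], [-1.26, 4.41], [0.16, 1.93], [-2.52, 2.52]. Speed limits (rad/s): [1.89, 1.89, 2.39, 2.39, 3.01, 3.01, 3.01].

INTERFACE

Orientations are given as a unit quaternion [x, y, z, w].
In Python, from rig import bot, viewer, ticket gives the robot as it stands.
- The arm moves only by the tool play_rows, never from a script. Its argument "moves" is a list of rows, each an object of numbers: "rx", "ry", "rz": the turn, a rotation vector about the world's x, y, z in degrees; "x", "y", "z": the shift along the world's x, y, z in mm; "jaw": the finger opening in mm, from 0 to 85.4. A call has 1 to 5 rows; each row shifts and turns the commanded pose from where the row before left it; what a row does not reach is not made up. A row lasts 1/8 s, in which the tool goes at most 62.5 mm and 10.7 degrees, less where a joint would pass 70% of its speed; a pose out of reach is approached as far as the arm can. A call is refused whole if a number of a shift passes 62.5 or a number of a turn 10.7, either way. A call with a gripper value outside its range is refused whole. The fingers move at their own pace and stop on an object; "newtons" is the grip in N (left out, the last holds). Time passes only in rows, so rows that do not move let the fingers close. It gives the time, the measured TCP pose, the force and the opening at its end, in the units of the state.
- bot.observe(): the state, without advancing time (a new reading comes with each control period).
- viewer.get_image(name): name is "scene" or "top" or "wrist"; returns a dict with "color" (400x640x3 uint8, red, green, blue), "z_map" (400x640 float32, m along the optical axis (not along the pixel's ray), 0 where there is no reading), "vertical_fov" (degrees; the focal length in pixels is half the picture's height over the tangent of half this angle, whatever the lens; pixels are square), "cx", "cy" (the principal point, pixels), "extrinsics" (4x4, takes a point from camera to world coordinates); the wrist camera has in their place "tool_from_camera" (4x4, takes a point from camera to tool coordinates, whose origin is the TCP and whose axes are the flange's). Camera axes: x right, y down, z forward; pixel columns grow to the right and rows downward; lengths in m; the calibration is good to about 2 mm. A picture is of the moment at which its call begins: read the wrist's pose just before it.
- ticket.sign_off(): hands the job in, once; it reports no verdict.
Trained networks look in the newest picture that a camera, given by its name, has taken for a name from the list of things; names that differ only in an ending like _2 or _b are one class to them, and where a whole thing is asked for, a point or a joint stands for the part that bears it (a point fixed in the world has none). Each returns a list of dicts, best first, with "score" (0 to 1); they miss things now and then, are a little off and sometimes report something else, mostly with a low value. They report only what shows in the picture. A call takes as long as a camera call. They do not tell look-alikes from the thing itself.
- viewer.outline_of(label, camera): "pixels" (400x640 bool, what is visible of it) and "box" ([left, top, width, height] in pixels, round what is visible of it).
- viewer.landmark_of(label, camera): "xy" ([column, row] in pixels: a listed point, or the origin of a listed thing).
The state is a dict: "time_s": time; "joint_positions": joint angles; "joint_velocities": joint speeds; "effort": joint torques, N m; "eef_pos": TCP position; "ee_rot": TCP orientation; "wrist_force": force on the tool from outside, world axes, zero at the start; "torque": the same for the moment, N m; "gripper_width": finger opening in m.
Only numpy, scipy, OpenCV 4.12 (cv2) and the standard library are available. Lean on these libraries where they do the work, as an engineer would, in place of code of your own. Each camera call takes 0.05 s, during which the arm holds its last target.

TASK

Unlock the bottle with the red cap: push its child-resistant cap down and, while it is down, turn it anticlockwise (seen from above) past its catch until its white line points towards the green dot on the bottle's shoulder, then let go so that the cap springs back up. Leave the blue-capped bottle locked, and do not knock the beaker or the brown bottle about.

Things in the scene. Friction and masses are not known exactly. Their poses are not given: they have to be found in the camera images.
- red_cap_top (a point): centre of the red cap's flat top, 180 mm above the bench. Round cap, 44 mm wide, 30 mm high, white line on its top (the point's +x side; z is up). It sits on a white bottle 90 mm wide, fixed upright in a grey bench stand 124 mm wide. Below the cap's lower edge the neck, 32 mm wide, is bare for 24 mm down to the shoulder.
- red_cap (a joint): turn of the red cap in rad, growing anticlockwise seen from above; hard stops at 0 and 1.3. Starts locked, 0 to 0.2 (0: line over the red dot; green dot at 1.1). With the cap up a catch stops it at 0.26; pushed down 5 mm or more it turns past easily (0.06 N m). Beyond 0.9 it is free to spring up and cannot turn back.
- red_cap_press (a joint): how far the red cap is pushed down in m, 0 (up) to 0.007 (hard stop); a spring lifts it, with 4 N at the top and 11 N at the bottom.
- blue_cap_top (a point): centre of the top of the blue cap on the other bottle: the same sizes, stand and mechanism; to be left locked.
- blue_cap (a joint): turn of the blue cap in rad, as for the red one; starts between 0 and 0.2.
- beaker_center (a point): loose clear glass beaker standing upright, 88 mm in diameter, 115 mm high; the point is at its centre half-way up. A bystander.
- media_bottle_center (a point): loose brown glass bottle with a black cap standing upright, 70 mm in diameter, 126 mm high; the point is at its centre half-way up. A bystander.
Things that resemble listed ones, but are neither listed nor needed, are in the scene too. What is shaped like the part that bears blue_cap_top but turquoise is not meant.

How it is judged:
By the outcome, as a careful person would: the job done as asked, in the order asked, and still so for the second after the job is handed in, with the robot touching nothing.
It also fails if it takes over 32 s, if anything falls off the work surface, if the arm or the gripper's body presses on something with over 40 N, if the wrist force passes 120 N, or if a joint passes its speed limit or range.

## Working session

There is one attempt and no reset: what is moved stays moved. The work goes in short steps, Python scripts to look and compute and a tool call to move; the robot and the scene stay as the last step left them, time stands still between calls to the robot, and variables do not carry over. Pictures are saved under pics/ and viewed, and the job is handed in when it is done.

Besides the shell and the picture viewer there is one more tool, called by a JSON object that holds its "name" and its "arguments". play_rows: Moves the arm, as the interface text tells. Its arguments: {"type":"object","properties":{"moves":{"type":"array"},"newtons":{"type":"number"}},"required":["moves"]}

```bash
mkdir -p pics; ls; python3 - <<'E'
from rig import bot, viewer, ticket
import cv2
print(bot.observe())
for n in ("scene","top"):
    im=viewer.get_image(n); cv2.imwrite(f"pics/{n}0.png",im["color"][:,:,::-1])
    print(n,im["vertical_fov"],im["cx"],im["cy"],im["extrinsics"].round(3).tolist())
    for l in ("red_cap_top","blue_cap_top","beaker_center","media_bottle_center"):
        print(l,[(d["xy"],round(d["score"],2)) for d in viewer.landmark_of(l,n)])
E
```

```text
pics
{'time_s': 0.0, 'joint_positions': array([ 1.25681972,  0.52200141, -0.03635483,  1.59997689,  0.02120714,
        1.02110023, -0.1128073 ]), 'joint_velocities': array([-0.00032139, -0.00132442,  0.00068619,  0.00028745, -0.0008819 ,
       -0.00032141, -0.00041398]), 'effort': array([ 6.66721626e-04, -9.27102256e+01,  1.98153824e+00, -3.69922435e+01,
        1.81573274e-02,  8.30375677e-03, -4.75004313e-06]), 'eef_pos': array([ 0.15081456, -0.60639441,  0.40414432]), 'ee_rot': array([ 9.92580074e-01,  1.21591503e-01, -1.01720400e-04, -5.40844690e-04]), 'wrist_force': array([0.20193191, 0.1182848 , 0.21793069]), 'torque': array([ 0.0006155 , -0.04576035,  0.01289413]), 'gripper_width': 0.08567204413361039}
scene 55.91842437443863 320.5899818525381 199.55701375696304 [[0.434, 0.545, -0.717, 1.235], [0.901, -0.278, 0.334, -0.385], [-0.017, -0.791, -0.612, 0.787], [0.0, 0.0, 0.0, 1.0]]
red_cap_top [([406.6, 170.9], 0.49)]
blue_cap_top [([203.6, 169.1], 0.57), ([259.6, 230.0], 0.55)]
beaker_center [([438.4, 260.2], 0.73)]
media_bottle_center [([338.2, 301.4], 0.77)]
top 47.16177824843984 319.188232784633 203.183091223731 [[-0.014, -0.989, 0.148, 0.345], [-1.0, 0.013, -0.003, -0.03], [0.001, -0.148, -0.989, 1.193], [0.0, 0.0, 0.0, 1.0]]
red_cap_top [([195.0, 199.1], 0.65)]
blue_cap_top [([443.7, 334.3], 0.8)]
beaker_center [([234.9, 111.6], 0.89)]
media_bottle_center [([350.2, 109.7], 0.89)]
```

View pics/scene0.png

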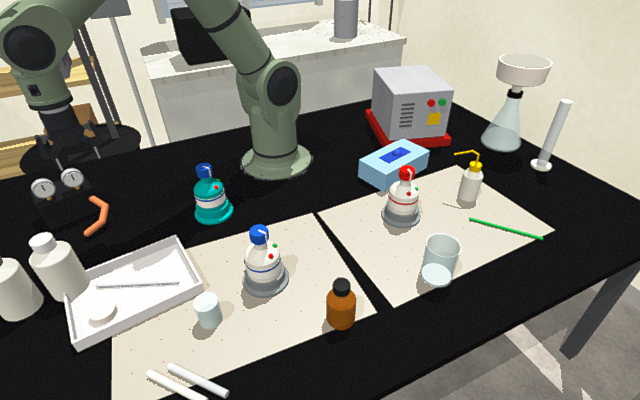

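View pics/top0.png

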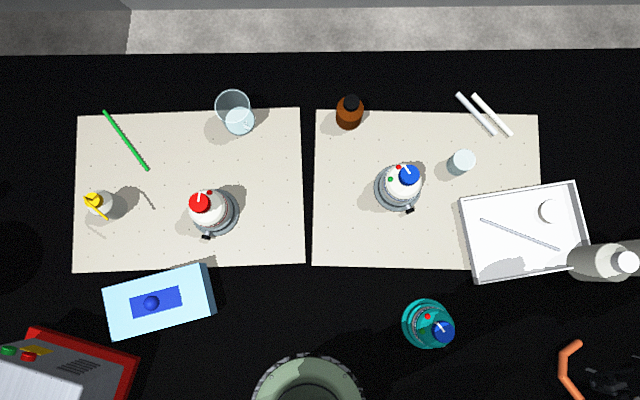

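The only red cap is at scene (407,172) and top (199,202), with its line towards the top of the image. The blue cap on the white bottle is at top (409,175). The turquoise bottle at top (443,330) is a look-alike. The beaker is at (235,112) and the brown bottle at (350,112). Next I measure the positions.

```bash
cat > h.py <<'E'
import numpy as np, cv2
from rig import bot, viewer, ticket
def f(im): return im["color"].shape[0]/2/np.tan(np.radians(im["vertical_fov"])/2)
def ray(im,u,v,T=None):
    T=im["extrinsics"] if T is None else T
    d=np.array([(u-im["cx"])/f(im),(v-im["cy"])/f(im),1.]); return T[:3,3],T[:3,:3]@d
def at_z(im,u,v,z,T=None):
    o,d=ray(im,u,v,T); return o+d*(z-o[2])/d[2]
def dep(im,u,v,T=None):
    o,d=ray(im,u,v,T); return o+d*im["z_map"][int(round(v)),int(round(u))]
def cloud(im,T=None):
    T=im["extrinsics"] if T is None else T
    v,u=np.mgrid[:400,:640]; z=im["z_map"]
    c=np.stack([(u-im["cx"])/f(im)*z,(v-im["cy"])/f(im)*z,z],-1)
    return c@T[:3,:3].T+T[:3,3]
def proj(im,p,T=None):
    T=im["extrinsics"] if T is None else T
    c=T[:3,:3].T@(np.array(p)-T[:3,3]); return c[:2]/c[2]*f(im)+[im["cx"],im["cy"]]
E
python3 - <<'E'
from h import *
for n in ("top","scene"):
    im=viewer.get_image(n); P=cloud(im); c=im["color"].astype(int)
    m=(c[...,0]>120)&(c[...,1]<90)&(c[...,2]<90)&(abs(P[...,2]-.18)<.012)
    w=P[m]; print(n,m.sum(),w.min(0),w.max(0),np.median(w,0))
    # circle fit via minEnclosingCircle over the top
    mm=(abs(P[...,2]-.18)<.006)&(np.hypot(*(P[...,:2]-np.median(w,0)[:2]).transpose(2,0,1))<.04)
    q=P[mm]; print(' enclosing',cv2.minEnclosingCircle(q[:,:2].astype('f4')),np.median(q[:,2]))
    for l,z in (("beaker_center",.0575),("media_bottle_center",.063),("blue_cap_top",.18),("red_cap_top",.18)):
        for d in viewer.landmark_of(l,n): print(l,at_z(im,*d["xy"],z).round(3),round(d["score"],2))
    if n=="top":
        cv2.imwrite("pics/crop1.png",cv2.resize(im["color"][160:250,150:260,::-1],None,fx=6,fy=6,interpolation=cv2.INTER_CUBIC))
E
```

```text
top 268 [0.48207401 0.21413405 0.16918443] [0.52392872 0.25734069 0.18597367] [0.50044909 0.23553685 0.18077122]
 enclosing ((0.502021849155426, 0.23616580665111542), 0.02364860475063324) 0.18061986960029852
beaker_center [0.755 0.174 0.058] 0.81
media_bottle_center [ 0.759 -0.11   0.063] 0.7
blue_cap_top [ 0.552 -0.238  0.18 ] 0.7
blue_cap_top [ 0.207 -0.29   0.18 ] 0.69
red_cap_top [0.504 0.246 0.18 ] 0.65
scene 144 [0.17100355 0.2122589  0.16823422] [0.52799008 0.59228808 0.19111455] [0.50203299 0.2354322  0.17791249]
 enclosing ((0.5031499266624451, 0.23452267050743103), 0.024074003100395203) 0.17811475234963547
beaker_center [0.74  0.176 0.057] 0.56
media_bottle_center [ 0.754 -0.113  0.063] 0.77
blue_cap_top [ 0.229 -0.302  0.18 ] 0.67
blue_cap_top [ 0.571 -0.242  0.18 ] 0.58
red_cap_top [0.52  0.217 0.18 ] 0.78
```

View pics/crop1.png

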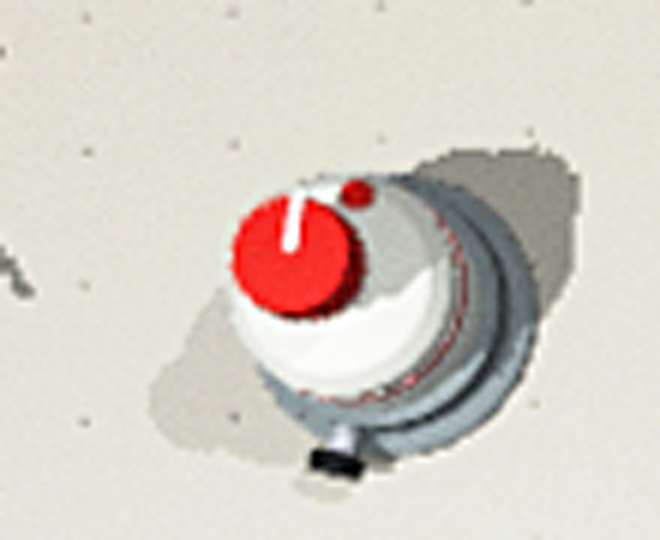

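The red cap's top is at about (0.502, 0.2355, 0.180). Both cameras agree and the height and size match. The line points at roughly -8° yaw. I travel there high, keeping the tool orientation.

{"name": "play_rows", "arguments": {"moves": [{"x": 33, "y": 45, "z": 10}, {"x": 33, "y": 45, "z": 10}, {"x": 33, "y": 45, "z": 10}, {"x": 33, "y": 45}, {"x": 33, "y": 45}]}}

```text
validation failed for argument at $.mo...
```

{"name": "play_rows", "arguments": {"moves": [{"x": 33, "y": 45}, {"x": 33, "y": 45}, {"x": 33, "y": 45}, {"x": 33, "y": 45}, {"x": 7, "y": 54}]}}

```text
validation failed for argument at $.mo...
```

{"name": "play_rows", "arguments": {"moves": [{"x": 7, "y": 54}, {"x": 7, "y": 54}, {"x": 7, "y": 54}, {"x": 7, "y": 54}, {"x": 7, "y": 54}]}}

```text
validation failed for argument at $.mo...
```

{"name": "play_rows", "arguments": {"moves": [{"x": 33, "y": 45, "z": 10, "rx": 0, "ry": 0, "rz": 0, "jaw": 85}, {"x": 33, "y": 45, "z": 10, "rx": 0, "ry": 0, "rz": 0, "jaw": 85}, {"x": 33, "y": 45, "z": 10, "rx": 0, "ry": 0, "rz": 0, "jaw": 85}, {"x": 33, "y": 45, "z": 0, "rx": 0, "ry": 0, "rz": 0, "jaw": 85}, {"x": 33, "y": 45, "z": 0, "rx": 0, "ry": 0, "rz": 0, "jaw": 85}]}}

```text
time_s: 1.62
eef_pos: [0.3167, -0.3799, 0.435]
ee_rot: [0.993, 0.122, 0.0, 0.0]
wrist_force: [0.9, -1.6, -1.0]
gripper_width: 0.0849
```

{"name": "play_rows", "arguments": {"moves": [{"x": 33, "y": 45, "z": 0, "rx": 0, "ry": 0, "rz": 0, "jaw": 85}, {"x": 33, "y": 45, "z": 0, "rx": 0, "ry": 0, "rz": 0, "jaw": 85}, {"x": 33, "y": 45, "z": 0, "rx": 0, "ry": 0, "rz": 0, "jaw": 85}, {"x": 33, "y": 45, "z": 0, "rx": 0, "ry": 0, "rz": 0, "jaw": 85}, {"x": 7, "y": 54, "z": 0, "rx": 0, "ry": 0, "rz": 0, "jaw": 85}]}}

```text
time_s: 2.25
eef_pos: [0.4562, -0.1458, 0.4346]
ee_rot: [0.993, 0.122, 0.0, -0.0]
wrist_force: [0.0, -0.2, -0.3]
gripper_width: 0.0854
```

{"name": "play_rows", "arguments": {"moves": [{"x": 7, "y": 54, "z": 0, "rx": 0, "ry": 0, "rz": 0, "jaw": 85}, {"x": 7, "y": 54, "z": 0, "rx": 0, "ry": 0, "rz": 0, "jaw": 85}, {"x": 7, "y": 54, "z": 0, "rx": 0, "ry": 0, "rz": 0, "jaw": 85}, {"x": 7, "y": 54, "z": 0, "rx": 0, "ry": 0, "rz": 0, "jaw": 85}, {"x": 7, "y": 54, "z": 0, "rx": 0, "ry": 0, "rz": 0, "jaw": 85}]}}

```text
time_s: 2.88
eef_pos: [0.4898, 0.1242, 0.4349]
ee_rot: [0.993, 0.121, 0.0, 0.0]
wrist_force: [1.0, -1.1, -0.1]
gripper_width: 0.0853
```

```bash
cat >> h.py <<'E'
from scipy.spatial.transform import Rotation as R
def wristT(im,s):
    T=np.eye(4);T[:3,:3]=R.from_quat(s["ee_rot"]).as_matrix();T[:3,3]=s["eef_pos"]
    return T@np.array(im["tool_from_camera"])
E
python3 - <<'E'
from h import *
s=bot.observe(); im=viewer.get_image("wrist"); T=wristT(im,s)
print(s["joint_positions"],s["time_s"]); print(np.array(im["tool_from_camera"]).round(3))
cv2.imwrite("pics/w1.png",im["color"][:,:,::-1]); print(proj(im,[.502,.2355,.18],T))
P=cloud(im,T); c=im["color"].astype(int)
m=(c[...,0]>120)&(c[...,1]<90)&(c[...,2]<90)&(abs(P[...,2]-.18)<.008)&(abs(P[...,0]-.5)<.05)&(abs(P[...,1]-.235)<.05)
q=P[m]
if len(q): print(len(q),cv2.minEnclosingCircle(q[:,:2].astype('f4')),np.median(q,0))
E
```

```text
[-0.03622605  0.31907429 -0.41405702  1.85841101  0.15145969  0.99423049
 -1.84179192] 2.875
[[-0.    -0.961 -0.275  0.07 ]
 [ 1.     0.    -0.001 -0.   ]
 [ 0.001 -0.275  0.961  0.031]
 [ 0.     0.     0.     1.   ]]
[181.48050872 155.10556643]
2469 ((0.5038760304450989, 0.23750144243240356), 0.022865843027830124) [0.50339904 0.23718985 0.17999914]
```

View pics/w1.png

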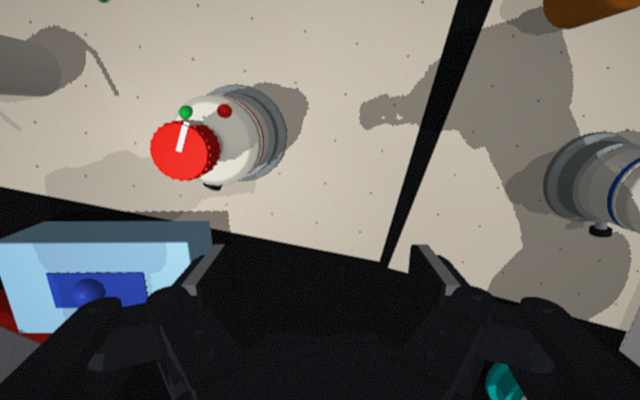

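```bash
python3 - <<'E'
from h import *
s=bot.observe(); im=viewer.get_image("wrist"); T=wristT(im,s); P=cloud(im,T)
c=im["color"].astype(int); C=np.array([.503,.2368])
near=(abs(P[...,0]-C[0])<.06)&(abs(P[...,1]-C[1])<.06)
g=near&(c[...,1]>c[...,0]+50)&(c[...,1]>c[...,2]+40)
r=near&(c[...,0]>c[...,1]+80)&(P[...,2]<.145)
w=near&(abs(P[...,2]-.18)<.008)&(c.min(-1)>150)
for n,m in (("green",g),("red",r),("line",w)):
    q=P[m]; 
    if len(q):
        a=q.mean(0); d=a[:2]-C; print(n,len(q),a.round(4),np.degrees(np.arctan2(d[1],d[0])).round(1),np.hypot(*d).round(4))
E
```

```text
green 130 [0.5271 0.2626 0.1191] 47.0 0.0353
red 131 [0.5371 0.2289 0.1188] -13.0 0.035
line 189 [0.5158 0.2364 0.1806] -2.0 0.0128
```

{"name": "play_rows", "arguments": {"moves": [{"x": 6, "y": 56, "z": 0, "rx": 0, "ry": 0, "rz": 0, "jaw": 85}, {"x": 7, "y": 56, "z": -20, "rx": 0, "ry": 0, "rz": 0, "jaw": 85}, {"x": 0, "y": 0, "z": -40, "rx": 0, "ry": 0, "rz": 0, "jaw": 85}, {"x": 0, "y": 0, "z": 0, "rx": 0, "ry": 0, "rz": 0, "jaw": 85}, {"x": 0, "y": 0, "z": 0, "rx": 0, "ry": 0, "rz": 0, "jaw": 85}], "newtons": 60}}

```text
time_s: 3.6
eef_pos: [0.5033, 0.2339, 0.376]
ee_rot: [0.993, 0.121, 0.0, -0.0]
wrist_force: [1.0, -0.2, -0.1]
gripper_width: 0.0846
```

```bash
python3 - <<'E'
from h import *
s=bot.observe(); im=viewer.get_image("wrist"); T=wristT(im,s); P=cloud(im,T)
print(s["eef_pos"],s["joint_positions"][6])
cv2.imwrite("pics/w2.png",im["color"][:,:,::-1])
c=im["color"].astype(int); C=np.array([.503,.2368])
m=(c[...,0]>120)&(c[...,1]<90)&(c[...,2]<90)&(abs(P[...,2]-.18)<.008)
q=P[m]; print(len(q),cv2.minEnclosingCircle(q[:,:2].astype('f4')))
E
```

```text
[0.50326956 0.23390141 0.37599402] -2.0854061306148752
3138 ((0.5036792755126953, 0.23796731233596802), 0.02319704182446003)
```

View pics/w2.png

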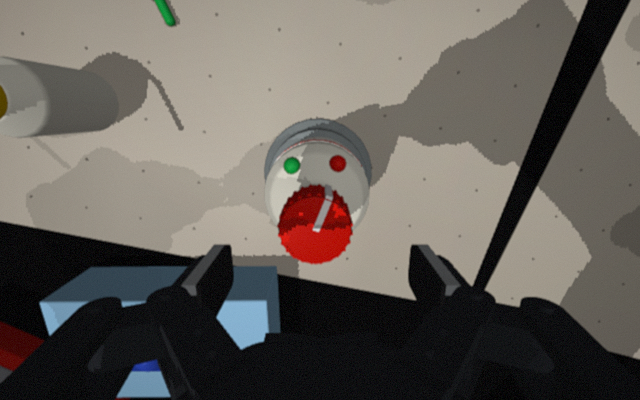

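Cap centred between the fingers (cap col 315, finger mid 320). I nudge 3 mm in y, descend and close.

{"name": "play_rows", "arguments": {"moves": [{"x": 0, "y": 3, "z": -28, "rx": 0, "ry": 0, "rz": 0, "jaw": 85}, {"x": 0, "y": 0, "z": -28, "rx": 0, "ry": 0, "rz": 0, "jaw": 85}, {"x": 0, "y": 0, "z": 0, "rx": 0, "ry": 0, "rz": 0, "jaw": 85}, {"x": 0, "y": 0, "z": 0, "rx": 0, "ry": 0, "rz": 0, "jaw": 60}, {"x": 0, "y": 0, "z": 0, "rx": 0, "ry": 0, "rz": 0, "jaw": 35}], "newtons": 60}}

```text
time_s: 4.28
eef_pos: [0.5032, 0.2375, 0.3201]
ee_rot: [0.993, 0.121, 0.001, -0.0]
wrist_force: [-0.1, -1.2, 0.6]
gripper_width: 0.051
```

{"name": "play_rows", "arguments": {"moves": [{"x": 0, "y": 0, "z": 0, "rx": 0, "ry": 0, "rz": 0, "jaw": 35}, {"x": 0, "y": 0, "z": 0, "rx": 0, "ry": 0, "rz": 0, "jaw": 35}, {"x": 0, "y": 0, "z": 0, "rx": 0, "ry": 0, "rz": 0, "jaw": 35}], "newtons": 60}}

```text
time_s: 4.65
eef_pos: [0.5032, 0.2375, 0.3191]
ee_rot: [0.993, 0.121, 0.001, -0.0]
wrist_force: [3.5, -0.4, 5.2]
gripper_width: 0.0424
```

{"name": "play_rows", "arguments": {"moves": [{"x": 0, "y": 0, "z": -3, "rx": 0, "ry": 0, "rz": 0, "jaw": 35}, {"x": 0, "y": 0, "z": -2, "rx": 0, "ry": 0, "rz": 0, "jaw": 35}, {"x": 0, "y": 0, "z": 0, "rx": 0, "ry": 0, "rz": 0, "jaw": 35}]}}

```text
time_s: 5.03
eef_pos: [0.5032, 0.2375, 0.314]
ee_rot: [0.993, 0.121, 0.001, -0.0]
wrist_force: [2.6, -0.9, 9.6]
gripper_width: 0.0429
```

{"name": "play_rows", "arguments": {"moves": [{"x": 0, "y": 0, "z": -1.5, "rx": 0, "ry": 0, "rz": 0, "jaw": 35}, {"x": 0, "y": 0, "z": 0, "rx": 0, "ry": 0, "rz": 0, "jaw": 35}]}}

```text
time_s: 5.28
eef_pos: [0.5032, 0.2375, 0.3131]
ee_rot: [0.993, 0.121, 0.001, -0.0]
wrist_force: [-0.2, -3.6, 19.2]
gripper_width: 0.0431
```

Force rises to 19 N, so the cap is at the hard stop. Now I turn anticlockwise 40° first.

{"name": "play_rows", "arguments": {"moves": [{"x": 0, "y": 0, "z": 0, "rx": 0, "ry": 0, "rz": 8, "jaw": 35}, {"x": 0, "y": 0, "z": 0, "rx": 0, "ry": 0, "rz": 8, "jaw": 35}, {"x": 0, "y": 0, "z": 0, "rx": 0, "ry": 0, "rz": 8, "jaw": 35}, {"x": 0, "y": 0, "z": 0, "rx": 0, "ry": 0, "rz": 8, "jaw": 35}, {"x": 0, "y": 0, "z": 0, "rx": 0, "ry": 0, "rz": 8, "jaw": 35}]}}

```text
time_s: 5.9
eef_pos: [0.5031, 0.2376, 0.3131]
ee_rot: [0.89, 0.456, 0.001, 0.0]
wrist_force: [-1.2, -3.4, 16.8]
gripper_width: 0.0422
```

```bash
python3 - <<'E'
from h import *
s=bot.observe(); im=viewer.get_image("wrist")
print(s["eef_pos"],s["torque"],s["wrist_force"],R.from_quat(s["ee_rot"]).as_euler("zyx",degrees=True))
cv2.imwrite("pics/w3.png",im["color"][:,:,::-1])
E
```

```text
[0.50310326 0.2376354  0.31310493] [-0.60993944  0.15191437 -0.07912294] [-1.2419089  -3.41323865 16.76669662] [-5.42190451e+01  7.62598493e-02 -1.79983270e+02]
```

View pics/w3.png

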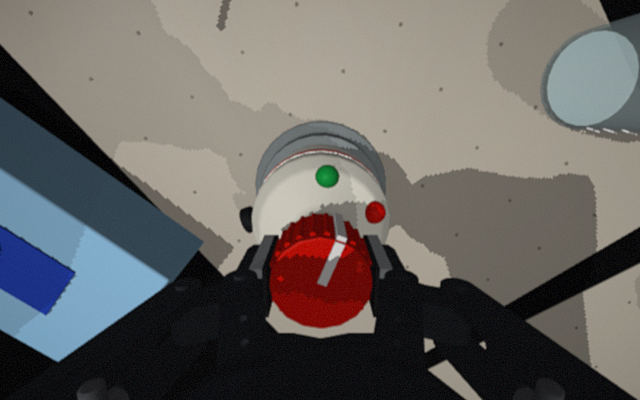

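The cap turned with the gripper. The line, from (323,283) to (343,238), still lies right of the green dot at (327,176). I measure what remains.

```bash
cat > meas.py <<'E'
from h import *
def meas(ztop,tag):
    s=bot.observe(); im=viewer.get_image("wrist"); T=wristT(im,s)
    c=im["color"].astype(int); P=cloud(im,T); C=np.array([.5035,.2375])
    near=(abs(P[...,0]-C[0])<.06)&(abs(P[...,1]-C[1])<.06)
    g=near&(c[...,1]>c[...,0]+50)&(c[...,1]>c[...,2]+40)
    r=near&(c[...,0]>c[...,1]+80)&(P[...,2]<.13)&(P[...,2]>.1)&(np.hypot(P[...,0]-C[0],P[...,1]-C[1])>.028)
    top=near&(abs(P[...,2]-ztop)<.006)&(np.hypot(P[...,0]-C[0],P[...,1]-C[1])<.024)
    red=top&(c[...,0]>c[...,1]+60); w=top&(c[...,1]>60)&(c[...,0]<c[...,1]+35)&(np.hypot(P[...,0]-C[0],P[...,1]-C[1])<.019)
    q=P[red|w]; C2=np.array(cv2.minEnclosingCircle(q[:,:2].astype('f4'))[0]); print("centre",C2,np.median(q[:,2]))
    for n,m in (("green",g),("red",r),("line",w)):
        q=P[m]
        if len(q):
            a=q.mean(0)
            print(n,len(q),a.round(4),*[np.degrees(np.arctan2(*(a[:2]-k)[::-1])).round(1) for k in (C,C2)])
            if n=="line":
                l=cv2.fitLine(q[:,:2].astype('f4'),cv2.DIST_HUBER,0,.01,.01).ravel(); print("  fit",np.degrees(np.arctan2(l[1],l[0])))
    print("t",s["time_s"])
    cv2.imwrite(f"pics/{tag}.png",im["color"][:,:,::-1])
E
python3 -c "
from meas import *
meas(.173,'w4')"
```

```text
centre [0.5036754  0.23858267] 0.1728691891918031
green 363 [0.5271 0.2647 0.1191] 49.1 48.1
red 301 [0.5374 0.2308 0.1187] -11.2 -13.0
line 397 [0.5119 0.2435 0.1736] 35.8 31.2
  fit 32.651043
t 5.95
```

{"name": "play_rows", "arguments": {"moves": [{"x": 0, "y": 0, "z": 0, "rx": 0, "ry": 0, "rz": 8, "jaw": 35}, {"x": 0, "y": 0, "z": 0, "rx": 0, "ry": 0, "rz": 8, "jaw": 35}, {"x": 0, "y": 0, "z": 0, "rx": 0, "ry": 0, "rz": 0, "jaw": 35}]}}

```text
time_s: 6.38
eef_pos: [0.5031, 0.2376, 0.3131]
ee_rot: [0.819, 0.574, 0.001, 0.0]
wrist_force: [-1.5, -2.7, 19.8]
gripper_width: 0.0428
```

```bash
python3 -c "
from meas import *
meas(.173,'w5')"
```

```text
centre [0.50356221 0.23823181] 0.1728590371326649
green 363 [0.5265 0.2648 0.1187] 49.8 49.1
red 268 [0.5372 0.2312 0.1187] -10.6 -11.8
line 384 [0.5101 0.2455 0.1736] 50.6 48.2
  fit 48.91184
t 6.375
```

View pics/w5.png

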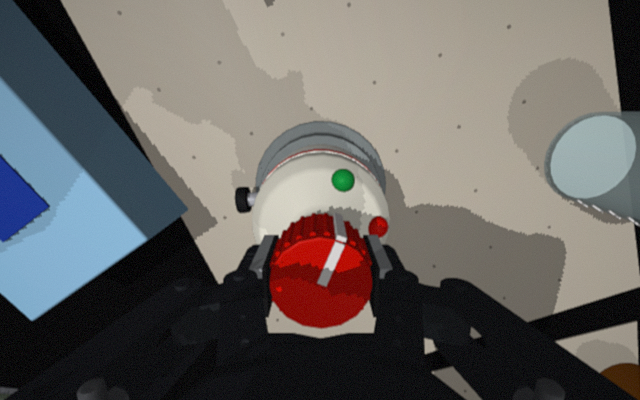

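The line (about 49°) and the green dot (about 49.5°) agree. I let the cap up gently and release.

{"name": "play_rows", "arguments": {"moves": [{"x": 0, "y": 0, "z": 3, "rx": 0, "ry": 0, "rz": 0, "jaw": 35}, {"x": 0, "y": 0, "z": 3, "rx": 0, "ry": 0, "rz": 0, "jaw": 35}, {"x": 0, "y": 0, "z": 0, "rx": 0, "ry": 0, "rz": 0, "jaw": 85}, {"x": 0, "y": 0, "z": 0, "rx": 0, "ry": 0, "rz": 0, "jaw": 85}, {"x": 0, "y": 0, "z": 0, "rx": 0, "ry": 0, "rz": 0, "jaw": 85}]}}

```text
time_s: 7.05
eef_pos: [0.5027, 0.2375, 0.3179]
ee_rot: [0.819, 0.573, -0.0, -0.0]
wrist_force: [-0.7, -0.3, 0.5]
gripper_width: 0.0848
```

{"name": "play_rows", "arguments": {"moves": [{"x": 0, "y": 0, "z": 0, "rx": 0, "ry": 0, "rz": 0, "jaw": 85}, {"x": 0, "y": 0, "z": 25, "rx": 0, "ry": 0, "rz": 0, "jaw": 85}, {"x": 0, "y": 0, "z": 45, "rx": 0, "ry": 0, "rz": 0, "jaw": 85}, {"x": 0, "y": 0, "z": 40, "rx": 0, "ry": 0, "rz": 0, "jaw": 85}, {"x": 0, "y": 0, "z": 0, "rx": 0, "ry": 0, "rz": 0, "jaw": 85}]}}

```text
time_s: 7.68
eef_pos: [0.5031, 0.2379, 0.4308]
ee_rot: [0.819, 0.573, 0.002, 0.0]
wrist_force: [0.8, -0.2, -0.6]
gripper_width: 0.0852
```

```bash
python3 -c "
from meas import *
meas(.18,'w6')
im=viewer.get_image('top'); cv2.imwrite('pics/t6.png',im['color'][:,:,::-1]); print(bot.observe()['wrist_force'])
im=viewer.get_image('scene'); cv2.imwrite('pics/s6.png',im['color'][:,:,::-1])"
```

```text
centre [0.50356984 0.23815256] 0.1799366842822315
green 124 [0.5266 0.2644 0.1188] 49.3 48.7
red 101 [0.5371 0.2304 0.119 ] -12.0 -13.1
line 105 [0.5102 0.2456 0.1807] 50.6 48.5
  fit 48.931225
t 7.675
[ 0.38338378  0.93950479 -0.20076786]
```

View pics/w6.png

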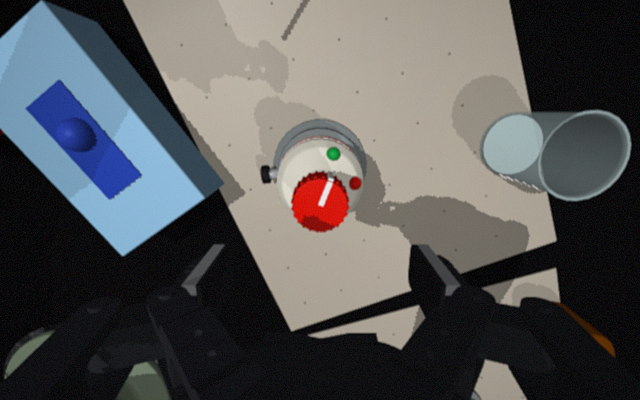

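View pics/s6.png

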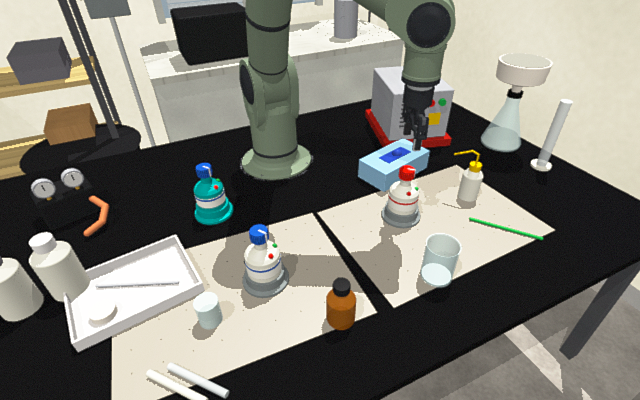

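The cap is back up at 0.180 m, and the line (about 49°) points at the green dot (about 49°). The beaker at scene (440,260), the brown bottle at (341,303) and the blue cap at (259,235) are where they were. The gripper is clear of everything.

```bash
python3 -c "
from rig import ticket
print(ticket.sign_off())"
```

```text
the job is handed in; nothing more can be done
None
```

The red cap is unlocked and the job was handed in at about 7.8 s. I gripped the cap and pushed it down to its stop (about 20 N at the wrist). I then turned it about 56° anticlockwise, let it up, opened the gripper and moved about 11 cm clear.

**Red cap:** in the last wrist picture its top is back at 0.180 m. Its line points to about 49°, and the green dot lies at about 49°. The two dots measured about 61° apart, against 63° from the task's figures, so the alignment is good to a few degrees.

**Everything else:** the blue cap, beaker and brown bottle look the same in the scene picture as at the start. I judged this by eye and did not re-measure them. No check failed.

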